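# Ready the router table's collet for a cutter

## Robot

A 6-joint arm with a two-finger parallel gripper is mounted at the origin on the work surface. World frame = base frame: x ahead of the robot, y to its left, z up, the work surface at z = 0. Lengths are in m, angles in rad, forces in N, time in s.
With the tool pointing down it reaches from about 0.35 to 1 m from the base axis. Payload 7.1 kg.
Tool frame: the origin (TCP) lies between the finger pads, 19 mm behind the fingertips; this is the grasp point; z points along the fingers, y is the line along which they close (so a half turn about z gives the same grasp; the last joint's range is limited). The gripper opens to 85 mm and grips with 20 to 120 N. Pads are 22 mm wide; open, the fingers measure 114 mm over their backs; the gripper's body (76 mm by 85 mm) begins 54 mm behind the grasp point. The pads swing forward as they close: fully open they stand 13 mm farther back than shut.
Start: joints at [-1.232, 0.423, 1.63, -0, 1.089, -0.019], TCP at [0.219, -0.585, 0.25] pointing down, gripper open.
Joint ranges: [-3, 3], [-0.9, 2.11], [0.09, 2.58], [-1.31, 4.45], [0.11, 2.69], [-2.54, 2.54]. Speed limits (rad/s): [2.39, 2.39, 3.01, 3.14, 3.14, 3.14].

## Interface

Orientations are given as a rotation vector (axis times angle).
In Python, from rig import manip gives the robot as it stands. The module is installed in compiled form; this text tells all that it offers. Calls block until the motion is done:
- manip.move_to(position, orientation): joint-space move of the TCP to a pose.
- manip.servo_line(position, orientation=None, rate=0.15): straight line of the TCP; orientation=None keeps the orientation; rate is the mean speed in m/s.
- manip.set_joints(angles): joint-space move.
- manip.command_gripper(opening, f_grip=None): finger opening in m; f_grip is the grip in N (None keeps the last); returns when the fingers have stopped.
- manip.hold(seconds).
- manip.solve_ik(position, orientation): joint angles nearest the present ones, or None.
- manip.camera(name): name is "scene" or "top"; returns a dict with "image" (384x512x3 uint8, red, green, blue), "fx", "fy", "cx", "cy" (pixels), "cam_to_world" (4x4, takes a point from camera to world coordinates). Camera axes: x right, y down, z forward; pixel columns grow to the right and rows downward; lengths in m; the calibration is good to about 2 mm. A picture is of the moment at which its call begins. There is no depth.
A pose or a line that the arm cannot do raises manip.IKError and nothing moves.
- manip.sign_off(): hands the job in; it is judged then, once.
Readings, each from a call of its own:
- manip.get_time(): time.
- manip.get_joint_positions(): joint angles.
- manip.get_joint_vel(): joint speeds.
- manip.get_tau(): joint torques, N m.
- manip.get_position(): TCP position.
- manip.get_ee_rot(): TCP orientation.
- manip.get_contact_force(): force on the tool from outside, world axes, zero at the start.
- manip.get_torque(): the same for the moment, N m.
- manip.get_width(): finger opening in m.
- manip.get_grip_force(): force on a finger pad.
Only numpy, scipy, OpenCV 4.12 (cv2) and the standard library are available. Lean on these libraries where they do the work, as an engineer would, in place of code of your own. Each camera call takes 0.05 s, during which the arm holds its last target. There are 200 camera calls.

## Task

Get the router table ready for its next cutter: swing the clear guard up and lay it gently back against its stop, then screw the collet nut down (clockwise from above) until it bottoms out and back it off a quarter turn so the collet is loose. Finish with the gripper still holding the nut there, so that it stays put while the cutter is dropped in, and leave the other things on the bench and table where they lie.

Things in the scene. Friction and masses are not known exactly. Their poses are not given: they have to be found in the camera images.
- router_table: Fixed router table: grey slab 360 x 480 x 28 mm. Origin on the bench under the spindle's vertical axis; x runs to the fence, y along it, z up. Slab top at z = 28 mm. The steel spindle (42 mm wide up to z = 42 mm) carries the nut. Brown fence faces at x = 85 mm, 104 mm high, black dust box behind. Guard stop arms: x = 95 to 112, y = +-62, up to z = 172 mm.
- guard (a joint): Angle (rad) of the clear orange-edged flip-up guard over the spindle: 0 = shut, level; 1.57 = upright; 1.745 = leaning back 10 degrees past upright against its stop, where it stays by its own weight; short of upright it falls shut. About 0.19 kg, nearly free hinge.
- guard_hinge (a point): Middle of the guard's hinge line, at (85, 0, 112) mm in the router table's frame; the line runs along the table's y. The guard is a 5 mm plate, 150 mm wide, reaching 130 mm from the hinge towards the robot when shut. The axes are the table's when shut and turn about y as it opens.
- guard_knob (a point): Centre of the guard's red ball knob, 25 mm across, at the middle of its free edge, 150 mm from the hinge along the plate and 14 mm above it: at (-65, 0, 126) mm in the table's frame when shut, (125, 0, 257) mm against the stop. Pinched from above, fingers closing along the table's y, it turns between them as the guard swings. Axes as guard_hinge.
- nut (a joint): Turn of the collet nut on its thread (rad): 0 = bottomed out (hard stop), grows as it is unscrewed, anticlockwise from above; one turn (6.28) lifts it 1.5 mm. Starts between 2.2 and 4.2. It turns with light friction (0.06 N m) and stays where it is left.
- nut_top (a point): Centre of the collet nut's top face. Round knurled steel nut, 34 mm across, 19 mm tall, six dark slots, one white witness mark on the rim along this point's x axis. Its axis is the table's z axis; bottomed, its top is at z = 69 mm, its underside 22 mm above the slab. z up; x and y turn with the nut.
- spanner: Steel open-ended spanner, 190 x 38 x 8 mm, lying on the slab; leave alone. Origin at the centre of its underside, x along it.
- push_block: Yellow push block with an arched handle, 170 x 78 x 75 mm, black sole, on the slab; leave alone. Origin at the centre of its underside, x along it.
- bit_rack: Wooden block 170 x 55 x 28 mm with five router cutters standing in it (68 mm tall in all), on the bench; leave alone. Origin at the centre of its underside, x along it.
- bench_brush: Wooden bench brush with dark bristles, 240 x 45 x 47 mm, on the bench; leave alone. Origin on its underside near the middle, x towards the bristles.
- eraser: White eraser, 52 x 24 x 14 mm, on the bench; leave alone. Origin at the centre of its underside.
- tape_roll: Roll of masking tape lying flat, 100 mm across, 24 mm tall, on the bench; leave alone. Origin at the centre of its underside.
- model_box: Open white card box, 180 x 200 x 130 mm, on the bench; leave alone. Origin at the centre of its underside.

How it is judged:
By the outcome, as a careful person would: the job done as asked, in the order asked, and still so for the second after the job is handed in, while the arm keeps its last pose, push and grip.
It also fails if it takes over 72 s, if anything falls off the work surface, if the arm or the gripper's body presses on something with over 40 N, if the wrist force passes 120 N, or if a joint passes its speed limit or range.

## Working session

There is one attempt and no reset: what is moved stays moved. The work goes in short steps, each a Python script; the robot and the scene stay as the last script left them, time stands still between calls to the robot, and variables do not carry over. Pictures are saved under pics/ and viewed, at most 10 in all, crops included, and the job is handed in when it is done.

```bash
mkdir -p pics; python3 - <<'E'
from rig import manip
import cv2,pickle
d={}
for n in("scene","top"):
    c=manip.camera(n);d[n]=c;cv2.imwrite(f"pics/{n}0.png",c["image"][...,::-1]);print(n,c["fx"],c["fy"],c["cx"],c["cy"],c["cam_to_world"].round(4).tolist())
pickle.dump(d,open("c0.pkl","wb"));print(manip.get_time(),manip.get_ee_rot(),manip.get_contact_force())
E
```

```text
scene 457.0126977062889 457.0126977062889 254.83074739697872 190.29388004297442 [[-0.8943, 0.3313, -0.3009, 0.9087], [0.4476, 0.6609, -0.6024, 0.7998], [-0.0007, -0.6734, -0.7393, 1.0877], [0.0, 0.0, 0.0, 1.0]]
top 448.6752837247872 448.6752837247872 255.25447580155824 194.90437524140305 [[0.0182, -0.9929, 0.1175, 0.3408], [-0.9998, -0.0168, 0.0133, 0.0065], [-0.0112, -0.1177, -0.993, 1.5365], [0.0, 0.0, 0.0, 1.0]]
0.1 [-3.09006523e+00 -5.58756290e-01  3.32574886e-04] [-0.45167368 -0.59721921 -0.82929115]
```

View pics/scene0.png

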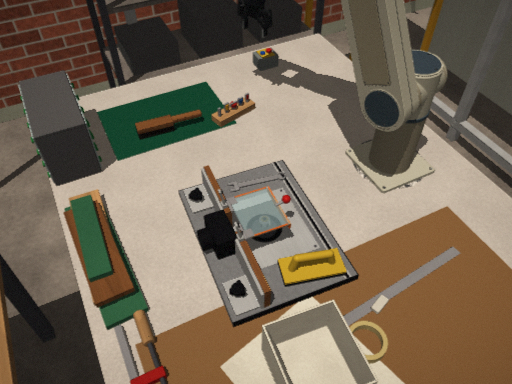

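View pics/top0.png

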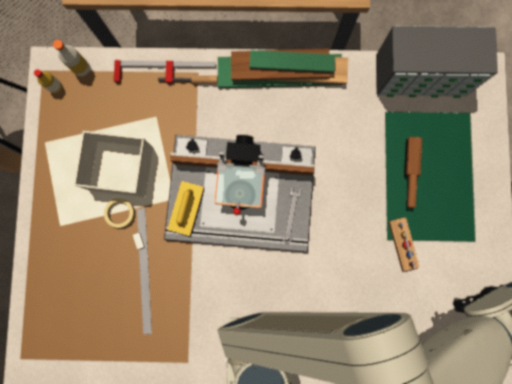

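The scene shows the shut guard at about (258,212) with its red knob at (286,199). The top view shows the table around (240,190), the knob near (237,210) and the fence running from (172,160) to (313,170). Next I'll measure the knob from both views and the yaw.

```bash
cat > h.py <<'E'
import numpy as np,cv2
def ray(c,u,v):
    T=c["cam_to_world"];d=T[:3,:3]@np.array([(u-c["cx"])/c["fx"],(v-c["cy"])/c["fy"],1]);return T[:3,3],d/np.linalg.norm(d)
def onz(c,u,v,z):
    o,d=ray(c,u,v);return o+d*(z-o[2])/d[2]
def tri(a,b):
    (o,d),(p,e)=a,b
    s=np.linalg.lstsq(np.c_[d,-e],p-o,rcond=None)[0];P,Q=o+s[0]*d,p+s[1]*e
    return (P+Q)/2,np.linalg.norm(P-Q)
def proj(c,P):
    q=np.linalg.inv(c["cam_to_world"])@np.r_[P,1];return c["fx"]*q[0]/q[2]+c["cx"],c["fy"]*q[1]/q[2]+c["cy"]
def blob(c,mask,roi):
    x0,y0,x1,y1=roi;m=np.zeros(mask.shape,np.uint8);m[y0:y1,x0:x1]=mask[y0:y1,x0:x1]
    n,l,s,ce=cv2.connectedComponentsWithStats(m);i=1+np.argmax(s[1:,4]);return ce[i],s[i,4],l==i
def red(im):
    im=im.astype(int);return ((im[...,0]>110)&(im[...,1]<60)&(im[...,2]<70)).astype(np.uint8)
E
python3 - <<'E'
import pickle;from h import *
d=pickle.load(open("c0.pkl","rb"));S,T=d["scene"],d["top"]
ks,a,_=blob(S,red(S["image"]),(275,185,300,215));kt,b,_=blob(T,red(T["image"]),(225,200,250,220))
print(ks,a,kt,b);print(tri(ray(S,*ks),ray(T,*kt)),onz(S,*ks,.126),onz(T,*kt,.126))
# brown fence top in top view; orange edge
for n,c,r in(("top",T,(160,130,325,260)),("scene",S,(170,150,370,330))):
    x0,y0,x1,y1=r;im=c["image"][y0:y1,x0:x1]
    k=800//(x1-x0) if n=="top" else 3
    k=min(k,600//(y1-y0));cv2.imwrite(f"pics/{n}crop.png",cv2.resize(im,None,fx=k,fy=k,interpolation=cv2.INTER_CUBIC)[...,::-1]);print(k)
E
```

```text
[285.76086957 198.26086957] 46 [236.36111111 210.61111111] 36
(array([0.45576578, 0.0843842 , 0.12981123]), np.float64(0.0017137071750257821)) [0.45327207 0.082051   0.126     ] [0.45678542 0.08410756 0.126     ]
4
3
```

View pics/topcrop.png

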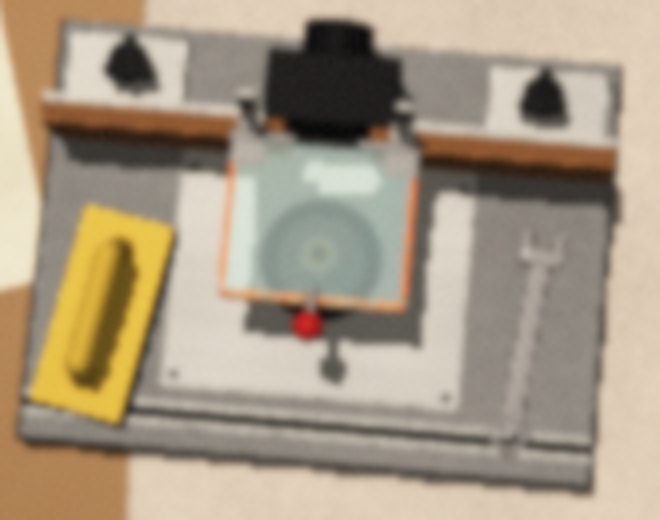

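View pics/scenecrop.png

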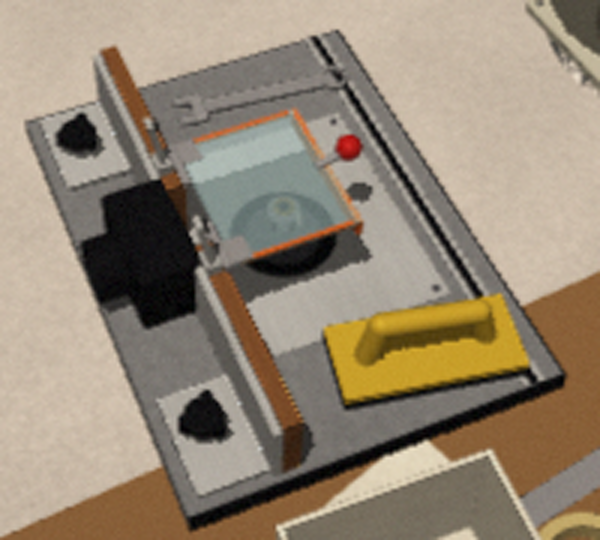

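The top crop shows slab corners at about (65,22), (620,65), (590,490), (20,438), the knob at (308,323), and the collet seen through the guard at about (318,253). The scene crop shows the knob at (348,147) and the collet at about (284,212).

```bash
python3 - <<'E'
import pickle;from h import *
d=pickle.load(open("c0.pkl","rb"));S,T=d["scene"],d["top"]
t=lambda x,y:(x/4-.375+160,y/4-.375+130)
s=lambda x,y:(x/3-.33+170,y/3-.33+150)
A,B,C,D=[onz(T,*t(*p),.028) for p in((65,22),(620,65),(590,490),(20,438))]
print("top corners",*[p.round(3) for p in(A,B,C,D)])
for n,v in(("AB",A-B),("DC",D-C)):print(n,np.linalg.norm(v),np.degrees(np.arctan2(-v[0],v[1])))
for n,v in(("AD",A-D),("BC",B-C)):print(n,np.linalg.norm(v),np.degrees(np.arctan2(v[1],v[0])))
# scene slab corners: back-left... 
P=[onz(S,*s(*p),.028) for p in((28,122),(337,30),(565,378),(190,520))]
print("scene",*[p.round(3) for p in P])
for n,v in(("AB",P[3]-P[0]),("DC",P[2]-P[1])):print(n,np.linalg.norm(v),np.degrees(np.arctan2(-v[0],v[1])))
for n,v in(("AD",P[3]-P[2]),("BC",P[0]-P[1])):print(n,np.linalg.norm(v),np.degrees(np.arctan2(v[1],v[0])))
print("collet tri",tri(ray(T,*t(318,253)),ray(S,*s(284,212))),onz(T,*t(318,253),.07),onz(S,*s(284,212),.07))
# black disc in slab / orange edge fit
h=cv2.cvtColor(T["image"],cv2.COLOR_RGB2HSV);im=T["image"].astype(int)
y=np.degrees
# slab mid y line
mid=(A+B+C+D)/4;print("slab centre",mid)
from rig import manip
import scipy.spatial.transform as st
for yaw in(-3,-4,-5):
    a=np.radians(yaw);print(yaw,np.array([.4555,.0837])+.065*np.array([np.cos(a),np.sin(a)]))
E
```

```text
top corners [0.722 0.304 0.028] [ 0.692 -0.174  0.028] [ 0.33  -0.15   0.028] [0.365 0.328 0.028]
AB 0.4786050271314282 -3.635111069214797
DC 0.4787660478645031 -4.133806538703609
AD 0.35812816447795065 -3.819661228223049
BC 0.36229478495626644 -3.7949417379978074
scene [ 0.69  -0.17   0.028] [ 0.334 -0.147  0.028] [0.369 0.337 0.028] [0.725 0.31  0.028]
AB 0.4815844012137143 -4.1646576071286
DC 0.48490758208842494 -4.066568207381172
AD 0.35734605123246166 -4.290683510312565
BC 0.3565240565297785 -3.7570275332154917
collet tri (array([0.52011975, 0.08036774, 0.06292131]), np.float64(0.0021006176013401157)) [0.52013417 0.07943734 0.07      ] [0.52196832 0.08596936 0.07      ]
slab centre [0.52724409 0.07727309 0.028     ]
-3 [0.52041092 0.08029816]
-4 [0.52034166 0.07916583]
-5 [0.52025266 0.07803488]
```

```bash
cat >> h.py <<'E'
from scipy.spatial.transform import Rotation as Ro
yaw=np.radians(-3.95);O=np.array([.520,.0795,0]);RT=Ro.from_euler('z',yaw)
def W(x,y,z):return O+RT.apply([x/1e3,y/1e3,z/1e3])
def ori(phi=0.,flip=0):  # tool down, y axis along table y turned by phi
    return (RT*Ro.from_euler('z',phi+flip*np.pi)*Ro.from_euler('x',np.pi)).as_rotvec()
def knob(th,dz=5):  # knob in table frame at guard angle th
    c,s=np.cos(th),np.sin(th);return W(85-150*c+14*s,0,112+150*s+14*c+dz)
E
python3 - <<'E'
from h import *;from rig import manip
print([np.round(manip.solve_ik(knob(th),ori(0,f)),2) for th in(0,1.745) for f in(0,1)], [np.round(manip.solve_ik(W(0,0,66),ori(p)),2) for p in(0,1)])
q=[manip.solve_ik(knob(0,100),ori(0,f)) for f in(0,1)];f=int(abs(q[1][5])<abs(q[0][5]));print("flip",f,manip.get_position())
manip.command_gripper(.06,30)
manip.move_to(knob(0,100),ori(0,f));manip.servo_line(knob(0),rate=.1)
F0=manip.get_contact_force()
manip.command_gripper(.0,30)
print(manip.get_time(),manip.get_width(),manip.get_grip_force(),F0,manip.get_contact_force(),manip.get_position()-knob(0))
c=manip.camera("scene");cv2.imwrite("pics/p1.png",cv2.resize(c["image"][130:280,190:390],None,fx=4,fy=4,interpolation=2)[...,::-1])
E
```

```text
[array([ 0.16,  0.38,  2.06, -0.  ,  0.7 ,  1.8 ]), array([ 0.16,  0.38,  2.06, -0.  ,  0.7 , -1.35]), array([ 0.09,  0.44,  1.56, -0.  ,  1.13,  1.73]), array([ 0.09,  0.44,  1.56,  0.  ,  1.13, -1.41])] [array([ 0.13,  0.57,  1.94, -0.  ,  0.63,  1.77]), array([ 0.13,  0.57,  1.94, -0.  ,  0.63,  0.77])]
flip 1 [ 0.21875531 -0.58496408  0.24929982]
4.5167 0.022555247226904974 29.096733927726746 [-0.8781764  -0.12731365  0.10741519] [-0.61611657 -2.30984891  4.31221233] [ 0.00028903 -0.00012829  0.00057198]
```

View pics/p1.png

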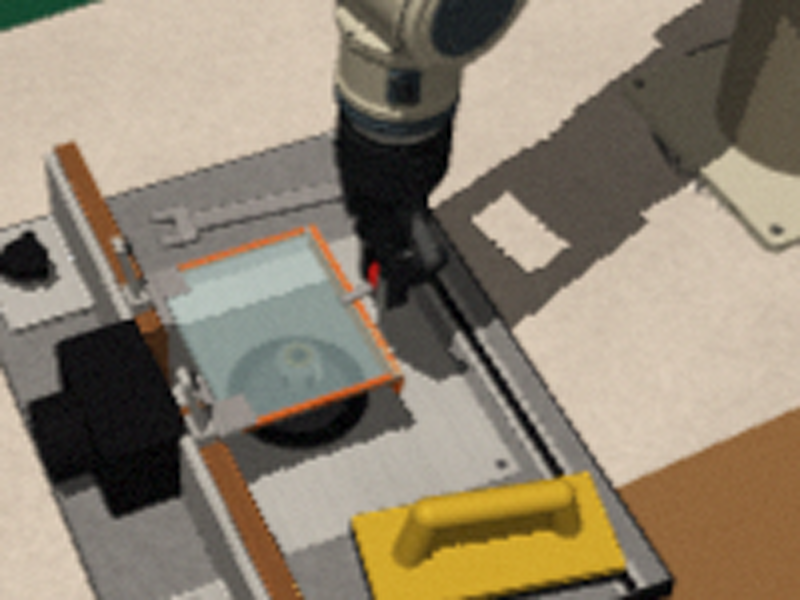

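The knob (about (373,275) in the crop) sits between the fingers, and the 22.6 mm width fits a grip 5 mm above the ball's centre. Now I'll swing the guard, watching the force.

```bash
python3 - <<'E'
from h import *;from rig import manip
for th in np.r_[np.linspace(.15,1.65,11),1.70,1.73,1.745]:
    manip.servo_line(knob(th),rate=.08 if th<1.66 else .02)
    F=RT.inv().apply(manip.get_contact_force());print(round(th,2),F.round(1),round(manip.get_width()*1e3,1))
    if np.linalg.norm(F)>35:print("STOP");break
print(manip.get_time())
c=manip.camera("scene");cv2.imwrite("pics/p2.png",cv2.resize(c["image"][100:250,160:360],None,fx=4,fy=4,interpolation=2)[...,::-1])
E
```

```text
0.15 [ 1.8 -2.6 -2.3] 22.7
0.3 [ 1.  -3.5 -2.6] 22.9
0.45 [ 0.9 -2.7 -2.5] 23.2
0.6 [ 0.5 -3.9 -2.8] 22.5
0.75 [ 1.  -4.1 -2.9] 22.7
0.9 [-0.1 -4.4 -2.5] 23.1
1.05 [-0.4 -4.2 -0.5] 23.0
1.2 [-1.1 -4.4 -0.2] 23.1
1.35 [-1.7 -4.4  1.6] 22.8
1.5 [-1.7 -4.6  2.5] 22.7
1.65 [ 0.2 -5.   3.7] 22.1
1.7 [ 0.4 -4.6  3.6] 22.6
1.73 [ 0.3 -5.1  4.7] 22.3
1.74 [ 0.4 -5.8  5.5] 21.8
10.5
```

View pics/p2.png

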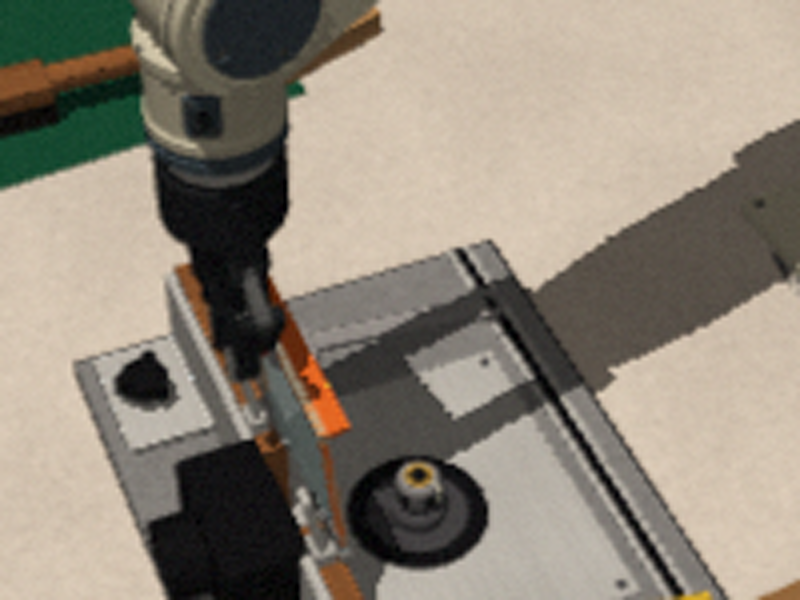

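The guard is up past upright, with its knob in the fingers near (250,370). The nut now shows clearly at about (420,475). I'll ease the guard onto the stop, release it, back away and look.

```bash
python3 - <<'E'
from h import *;from rig import manip
f=lambda:RT.inv().apply(manip.get_contact_force())
for th in(1.755,1.765,1.775):
    manip.servo_line(knob(th),rate=.02);F=f();print(th,F.round(1))
    if F[0]<-2.5:break
manip.command_gripper(.05,30);print(f().round(1))
p=manip.get_position();manip.servo_line(p+[0,0,.06],rate=.12)
manip.move_to(W(-200,-120,260),ori(0,1))
import pickle
d={n:manip.camera(n) for n in("scene","top")};pickle.dump(d,open("c1.pkl","wb"));print(manip.get_time())
S,T=d["scene"],d["top"]
for n,c in d.items():
    u,v=proj(c,W(0,0,70));print(n,u,v);u,v=int(u),int(v);
    cv2.imwrite(f"pics/n_{n}.png",cv2.resize(c["image"][v-50:v+30,u-50:u+50],None,fx=6,fy=6,interpolation=2)[...,::-1])
a=cv2.imread("pics/n_scene.png");b=cv2.imread("pics/n_top.png");cv2.imwrite("pics/n.png",cv2.resize(np.hstack([a,b]),(800,320),interpolation=cv2.INTER_AREA))
for th in(1.745,):
  for n,r in(("scene",None),("top",None)):
    c=d[n];u,v=proj(c,knob(th,0));k,ar,_=blob(c,red(c["image"]),(int(u)-15,int(v)-15,int(u)+15,int(v)+15));print(n,"knob",k,"pred",u,v,ar)
E
```

```text
1.755 [ 0.4 -4.9  6.6]
1.765 [ 1.1 -4.8  6.2]
1.775 [ 1.5 -6.2  5.4]
[ 0.1 -0.7  0.7]
13.7667
scene 263.9058117496997 218.50509250809992
top 239.10508005239348 192.9150942432554
scene knob [218.35384615 185.46153846] pred 218.74635234747666 186.2131202215878 65
top knob [239.82978723 141.9787234 ] pred 239.9921883029242 142.69185295901966 47
```

View pics/n.png

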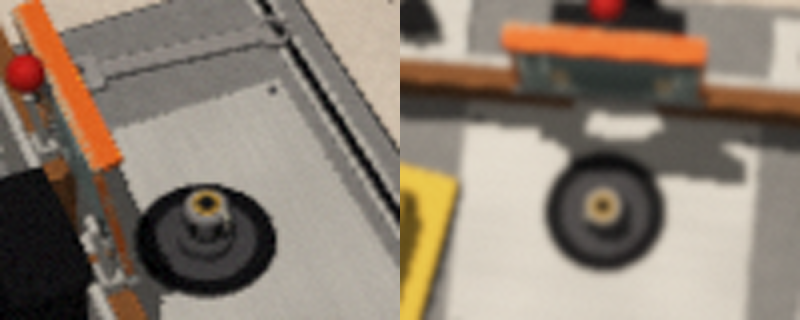

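The guard rests on its stop: the knob is within 1 px of its predicted at-stop position in both views. The collet is at scene (264.6,218.4) and top (239.4,193.4), within about 1.5 mm of the model. Now I'll refine its centre and grasp the nut.

```bash
cat >> h.py <<'E'
def qn(manip,P,phi):
    q=np.array(manip.solve_ik(P,ori(0)));j0=q[5]
    if j0<0:j0+=np.pi   # flip grasp
    q[5]=j0-phi;return q
E
python3 - <<'E'
import pickle;from h import *;from rig import manip
d=pickle.load(open("c1.pkl","rb"));r=[]
for n,c in d.items():
    u,v=map(int,proj(c,W(0,0,70)));h=c["image"].astype(int);m=((h[...,0]-h[...,2])>40).astype(np.uint8)
    k,a,_=blob(c,m,(u-7,v-7,u+8,v+8));r.append(ray(c,*k));print(n,k,a,RT.inv().apply(onz(c,*k,.071)-O)*1e3)
P,g=tri(*r);print("tri",RT.inv().apply(P-O)*1e3,g)
for z in(150,66):
  for phi in(4.2,0,-.7):print(np.round(qn(manip,W(0,0,z),phi),3))
E
```

```text
scene [264.03448276 218.51724138] 29 [1.16277921e-02 9.14325957e-01 7.10000000e+01]
top [239.04444444 193.15555556] 45 [-9.29887247e-01  6.81058520e-02  7.10000000e+01]
tri [-5.98753605e-01  4.81672557e-02  6.96682717e+01] 0.0003978260666100977
[ 0.129  0.424  1.917 -0.     0.801 -2.431]
[ 0.129  0.424  1.917 -0.     0.801  1.769]
[ 0.129  0.424  1.917 -0.     0.801  2.469]
[ 0.129  0.57   1.944 -0.     0.627 -2.431]
[ 0.129  0.57   1.944 -0.     0.627  1.769]
[ 0.129  0.57   1.944 -0.     0.627  2.469]
```

```bash
python3 - <<'E'
from h import *;from rig import manip
C=lambda z:W(-.4,.3,z)
manip.command_gripper(.07,60)
manip.set_joints(qn(manip,C(150),4.2))
manip.set_joints(qn(manip,C(66.5),4.2))
print(manip.get_time(),manip.get_contact_force().round(1),(manip.get_position()-C(66.5))*1e3)
manip.command_gripper(.0,60)
print(manip.get_width(),manip.get_grip_force(),manip.get_contact_force().round(1),manip.get_torque().round(3))
for i in range(1,6):
    phi=4.2-.3*i;manip.set_joints(qn(manip,C(66.5-1.5*.3*i/6.283),phi))
    print(i,manip.get_contact_force().round(1),manip.get_torque().round(3),round(manip.get_joint_positions()[5],3))
print(manip.get_time(),manip.get_width())
E
```

```text
15.5333 [1.  0.3 0.6] [-0.49703018 -0.58498023  0.654379  ]
0.03197666039557956 58.07914137840271 [-5.1  3.7 15.5] [ 0.7    1.02  -0.088]
1 [-3.7  1.6 15.4] [0.405 0.795 0.011] -2.13
2 [-4.5 -1.1 12.9] [ 0.032  0.693 -0.075] -1.83
3 [-4.2 -3.4 13.7] [-0.422  0.579 -0.01 ] -1.53
4 [-3.1 -5.1 13.4] [-0.923  0.565 -0.072] -1.23
5 [-3.1 -7.9 14.3] [-1.27   0.546 -0.095] -0.93
17.925 0.03210793961967557
```

```bash
python3 - <<'E'
from h import *;from rig import manip
C=lambda z:W(-.4,.3,z)
t=1.5
while t<4.8:
    t+=.3 if t<1.95 else .06
    manip.set_joints(qn(manip,C(66.5-1.5*t/6.283),4.2-t))
    tz=np.mean([(manip.get_torque()[2],manip.hold(.02))[0] for _ in range(3)])
    print(round(t,2),round(manip.get_joint_positions()[5],3),round(tz,3),manip.get_contact_force()[2].round(1))
    if abs(tz)>.5:break
print(manip.get_time(),manip.get_width(),t)
E
```

```text
1.8 -0.63 -0.056 15.1
2.1 -0.33 -0.07 15.9
2.16 -0.27 -0.027 17.1
2.22 -0.211 0.321 17.3
2.28 -0.15 -0.091 16.3
2.34 -0.091 0.203 16.0
2.4 -0.03 -0.072 14.4
2.46 0.028 1.134 14.8
20.6083 0.03181907770731686 2.4600000000000004
```

```bash
python3 - <<'E'
from h import *;from rig import manip
C=lambda z:W(-.4,.3,z)
def rd(n=8):
    r=[]
    for _ in range(n):manip.hold(.03);r.append(manip.get_torque()[2])
    return np.mean(r).round(3),np.std(r).round(3),round(manip.get_joint_positions()[5],4),round(manip.get_tau()[5],3)
print(rd())
for t in(2.48,2.50,2.52):
    manip.set_joints(qn(manip,C(66.5-1.5*2.46/6.283),4.2-t));print(t,rd())
print(manip.get_time())
E
```

```text
(np.float64(1.109), np.float64(0.03), np.float64(0.0277), np.float64(1.129))
2.48 (np.float64(0.476), np.float64(0.031), np.float64(0.0489), np.float64(0.473))
2.5 (np.float64(0.911), np.float64(0.036), np.float64(0.0681), np.float64(0.913))
2.52 (np.float64(0.514), np.float64(0.031), np.float64(0.0887), np.float64(0.519))
22.425
```

```bash
python3 - <<'E'
from h import *;from rig import manip
C=lambda z:W(-.4,.3,z)
def rd(n=6):
    r=[]
    for _ in range(n):manip.hold(.03);r.append(manip.get_torque()[2])
    return np.mean(r).round(3),round(manip.get_joint_positions()[5],4),round(manip.get_tau()[5],3)
manip.command_gripper(0,90);print(rd())
for t in np.arange(2.51,2.42,-.01):
    manip.set_joints(qn(manip,C(66.5-1.5*2.46/6.283),4.2-t));print(round(t,2),rd())
print(manip.get_time())
E
```

```text
(np.float64(0.539), np.float64(0.0887), np.float64(0.533))
2.51 (np.float64(0.309), np.float64(0.0792), np.float64(0.291))
2.5 (np.float64(0.062), np.float64(0.0696), np.float64(0.049))
2.49 (np.float64(0.006), np.float64(0.0596), np.float64(0.001))
2.48 (np.float64(0.015), np.float64(0.0496), np.float64(-0.001))
2.47 (np.float64(0.0), np.float64(0.0396), np.float64(-0.001))
2.46 (np.float64(-0.002), np.float64(0.0296), np.float64(-0.001))
2.45 (np.float64(0.02), np.float64(0.0196), np.float64(-0.001))
2.44 (np.float64(-0.008), np.float64(0.0096), np.float64(-0.001))
2.43 (np.float64(0.007), np.float64(-0.0003), np.float64(-0.001))
26.8917
```

```bash
python3 - <<'E'
from h import *;from rig import manip
C=lambda z:W(-.4,.3,z)
def go(t):manip.set_joints(qn(manip,C(66.5-1.5*t/6.283),4.2-t))
def rd(n=5):
    r=[]
    for _ in range(n):manip.hold(.03);r.append(manip.get_torque()[2])
    return np.mean(r).round(3),round(manip.get_joint_positions()[5],4),manip.get_contact_force().round(1)
for t in(2.2,1.9,2.2,2.4,2.47,2.49,2.50,2.505):go(t);print(t,*rd())
for t in(2.49,2.2,1.9,1.6,1.3,1.1,.926):go(t);print(t,*rd())
print(manip.get_time(),manip.get_width())
E
```

```text
2.2 0.059 -0.2305 [-4.1 -9.8 14.2]
1.9 0.073 -0.5305 [-4.2 -9.7 12.1]
2.2 -0.044 -0.2303 [ -4.3 -11.5  14.4]
2.4 -0.056 -0.0303 [ -5.6 -11.4  14.3]
2.47 -0.04 0.0397 [ -5.  -10.4  14.6]
2.49 -0.068 0.0597 [ -5.5 -12.2  15.7]
2.5 0.067 0.0695 [ -6.  -11.5  14.6]
2.505 0.201 0.0743 [ -6.  -11.6  15.6]
2.49 0.037 0.0595 [ -6.5 -10.6  14. ]
2.2 0.035 -0.2305 [ -4.4 -11.3  13.9]
1.9 0.074 -0.5305 [ -2.8 -10.3  13.5]
1.6 0.06 -0.8305 [-2.4 -7.6 12. ]
1.3 0.038 -1.1305 [-2.8 -6.3 11. ]
1.1 0.053 -1.3305 [-3.2 -4.4 10.4]
0.926 0.07 -1.5045 [-3.2 -3.  10.8]
34.225 0.031052110801871497
```

The stop repeats at the same angle and the ±0.06 N m thread friction shows, so the nut follows the gripper. One last look before handing in.

```bash
python3 - <<'E'
from h import *;from rig import manip
c=manip.camera("scene");cv2.imwrite("pics/end.png",c["image"][...,::-1])
u,v=proj(c,knob(1.745,0));print(blob(c,red(c["image"]),(int(u)-15,int(v)-15,int(u)+15,int(v)+15))[:2])
E
```

```text
(array([218.39705882, 185.5       ]), np.int32(68))
```

View pics/end.png

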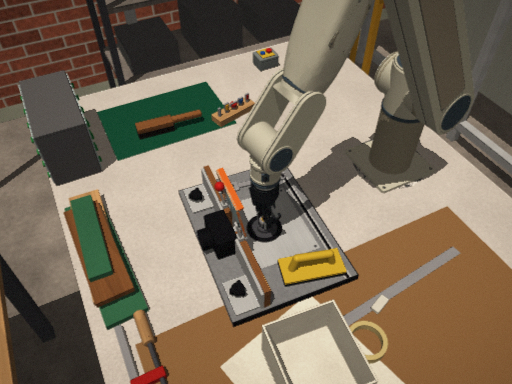

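The guard is still back on its stop (knob at (218,185), unmoved), the gripper holds the nut at about (264,225), and everything else in view lies where it was.

```bash
python3 -c "
from rig import manip
print(manip.sign_off(),manip.get_time())"
```

```text
the job is handed in; nothing more can be done
the job is handed in; nothing more can be done
```

The job is handed in: the guard is resting back on its stop, and the nut was bottomed out, backed off a quarter turn (about 1.57 rad) and is still held by the gripper; the last picture, taken at about 34 s on the robot's clock, shows nothing else visibly moved.

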